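# Feed the drill-bit rack past the spring gate into its bay

### The arm

A 6-joint arm with a two-finger parallel gripper is mounted at the origin on the work surface. World frame = base frame: x ahead of the robot, y to its left, z up, the work surface at z = 0. Lengths are in m, angles in degrees, forces in N, time in s.
With the tool pointing down it reaches from about 0.3 to 0.775 m from the base axis. Payload 14.6 kg.
Tool frame: the origin (TCP) lies between the finger pads; the fingertips stand 22 mm ahead of it and the grasp point (between the pads) lies 3 mm ahead of it; x points along the fingers, z is the direction in which the jaws open and shut, and the axes are right-handed (so a half turn about x gives the same grasp; the last joint's range is limited). The gripper opens to 85 mm and grips with 20 to 120 N. Pads are 22 mm wide; open, the fingers measure 114 mm over their backs; the gripper's body (76 mm by 85 mm) begins 54 mm behind the grasp point. The pads swing forward as they close: fully open they stand 13 mm farther back than shut.
Start: joints at [60.527, 17.183, 87.147, -0, 75.671, -3.816], TCP at [0.238, 0.496, 0.253] pointing down, gripper open.
Joint ranges: [-173.82, 173.82], [-45.26, 126.66], [13.44, 144.39], [-59.66, 239.66], [0, 175.72], [-146.38, 146.38]. Speed limits (degrees/s): [127.2, 127.2, 147.25, 180, 180, 180].

### API

Orientations are given as a 3x3 rotation matrix whose columns are the frame's x, y, z axes.
In Python, from plant import r, viewer, workorder gives the robot as it stands. The module is installed in compiled form; this text tells all that it offers.
- The arm moves only by the tool carry_out, never from a script. Its argument "rows" is a list of rows, each an object with "gripper": the closure in counts, from 0 (fully open) to 255 (shut); "slide": the shift along the tool's x, y, z in cm, a list of three; "twist": the turn about the tool's x in degrees. A call has 1 to 10 rows; each row is the pose to reach, as a shift and turn from the pose commanded when the call began, along the tool's axes at that moment; what a row does not reach only later rows make up. A row lasts 1/8 s, in which the tool goes at most 62.5 mm and 10.7 degrees, less where a joint would pass 70% of its speed; a pose out of reach is approached as far as the arm can. A call with a gripper value outside its range is refused whole. The fingers move at their own pace and stop on an object; the grip force is fixed at half the most. Time passes only in rows, so rows that repeat a pose let the fingers close. It gives the time, the measured TCP pose, the force and the opening at its end, in the units of the state.
- r.read_state(): the state, without advancing time (a new reading comes with each control period).
- viewer.read_camera(name): name is "side" or "top"; returns a dict with "image" (480x640x3 uint8, blue, green, red), "camera_matrix" (3x3 intrinsics, pixels), "rvec" (rotation vector, rad) and "tvec" (3), from world to camera coordinates, as OpenCV has them. Camera axes: x right, y down, z forward; pixel columns grow to the right and rows downward; lengths in m; the calibration is good to about 2 mm. A picture is of the moment at which its call begins. There is no depth.
- workorder.hand_in(): hands the job in, once; it reports no verdict.
The state is a dict: "time": time; "joint_pos": joint angles; "qvel": joint speeds; "joint_torque": joint torques, N m; "position": TCP position; "tcp_rot": TCP orientation; "ft_force": force on the tool from outside, world axes, zero at the start; "moment": the same for the moment, N m; "gripper_width": opening from 0.0 (shut) to 1.0 (fully open).
Only numpy, scipy, OpenCV 4.12 (cv2) and the standard library are available. Lean on these libraries where they do the work, as an engineer would, in place of code of your own. Each camera call takes 0.05 s, during which the arm holds its last target. There are 200 camera calls.

### The job

Press the long treadle of the bay down with one fingertip so that its gate swings up and out of the way, and with another fingertip push the drill-bit rack along the channel past the gate, fully home against the end stop, keeping the gate held open so that it never touches the rack. Then let the treadle up so that the gate shuts behind the rack. Only press and push: do not lift or tip the rack, and leave the other things on the bench where they are.

Things in the scene. Friction and masses are not known exactly. Their poses are not given: they have to be found in the camera images.
- bay: Fixed wooden bay, a straight open-topped channel. Origin on the bench under its centre line; +x = pushing direction, +y = side of the treadle, z up. In its frame (mm): floor top z 8, from x -215 to 125; side rails' inner faces at y -30 and +30, 6 thick, tops z 26. -x end open. Its place and yaw differ from run to run.
- stop_face (a point): Point on the face of the end stop block that closes the channel: bay x 113, y 0, z 30 mm. The block's top is at z 50. The rack is home when its front touches this face.
- hinge_mid (a point): Point on the hinge line of gate and treadle: bay x -80, y 46, z 20 mm. The line runs parallel to the bay's x: a steel rod 8 mm thick just outside the +y rail, in lugs (top z 26) at x -205 and 45. Gate and treadle are one rigid piece on it.
- bit_rack: Loose wooden drill-bit rack, 0.2 to 0.45 kg, 116 long (its x), 54 wide. Origin: centre of its underside; axes parallel to the bay's, +x front. In its frame (mm): base 5 thick; front block x -2 to 58, top z 30, steel bits along y -18 up to z 60. Starts on the floor at bay x -103 to -48 (block 15 to 70 short of the gate); home at bay x 55, the gate then shuts into the gap behind the block.
- push_lip (a point): Middle of the rear face of the rack's upright push lip, at rack x -58, z 25 mm. The lip spans rack x -58 to -48, the full width of 54, from the base up to z 45; between it and the block is a low gap 46 long.
- gate_hinge (a joint): Hinge angle, rad: 0 = gate shut, grows as the treadle is pressed down, 0.60 = treadle plate level, stop at 0.72. From 0.42 up the gate is clear of the rack (aim for 0.5 to 0.65). A spring shuts it when released. Pressing mid-plate takes about 2 N to start, 4 N at 0.6. The rack cannot push it open.
- gate: Aluminium gate leaf and treadle in one piece; origin on the hinge line at bay x 0, axes as the bay's when shut. Leaf: bay x 25 to 35, on an arm over the +y rail; shut it covers bay y -10 to 14, z 29 to 54 mm and stops the rack's block (top at bay z 38), not the low base. Open it swings up and to +y, up to 82 over the bench, out to y 70: keep fingers at smaller x than the leaf.
- treadle_mid (a point): Middle of the treadle plate's top face, moving with it; shut about 44 mm over the bench. Plate: bay x -210 to 15, 40 wide, 6 thick, 18 to 58 mm from the hinge line on the +y side; shut it slants up outwards by 0.60 rad; level, its top is 23 mm over the bench, over bay y 64 to 104. Press it anywhere along its length; a fingertip may slide along it.
- screw_jar: bystander: glass screw jar with a steel cap, 48 across, 60 high; origin at the centre of its underside
- offcut: bystander: pale wood offcut 90 x 45 x 22; origin at the centre of its underside
- tape_measure: bystander: black tape measure 62 x 34, 61 high, beyond the bay's end; origin at the centre of its underside
- screwdriver: bystander: screwdriver 190 long lying on the bench, under 40 high
- spanner: bystander: steel spanner 150 long lying on the bench, under 20 high
- hammer: bystander: hammer 270 long lying on the bench, under 50 high
- drill_stop: bystander: plain steel cylinder 32 across, 30 high; origin at the centre of its underside
Not all that is in view belongs to the job. What is meant by the bit_rack is not blue or purple, and is the larger of those in its own colour.

How it is judged (in metres and radians):
On the way, in this order (a step that is already met when the one before it is completed fails the run):
1. a fingertip holds the treadle down and the gate open while the rack is still before it (value of joint gate_hinge above 0.38 rad and contact force between the fingers and gate above 0.3 N and x of bit_rack in the frame of bay below -0.033 m), for 0.1 s.
2. the rack's block passes the gate while a fingertip holds it open (value of joint gate_hinge above 0.38 rad and contact force between the fingers and gate above 0.3 N and x of bit_rack in the frame of bay between 0 and 0.035 m), for 0.04 s.
3. the rack is home while a fingertip still holds the gate open (value of joint gate_hinge above 0.38 rad and contact force between the fingers and gate above 0.3 N and x of bit_rack in the frame of bay above 0.049 m), for 0.04 s.
At the end, for the whole second after the job is handed in: The rack stands flat in the channel, its block past the gate and within 6 mm of the end stop, at rest, and the gate is shut behind it (hinge below 0.06 rad) (x of bit_rack in the frame of bay between 0.049 and 0.06 m and z of bit_rack in the frame of bay between 0.004 and 0.012 m and angle between bit_rack's own z axis and vertical below 0.06 rad and angle between the x axis of bit_rack and the x axis of bay, either way round below 0.1 rad and value of joint gate_hinge below 0.06 rad and linear speed of bit_rack below 0.01 m/s); the robot touches nothing.
It fails at once if the gate touches the rack (more than 0.5 N) (contact force between bit_rack and gate above 0.5 N).
It fails at once if the rack is lifted (more than 8 mm) or tipped (more than 0.2 rad) (z of bit_rack in the frame of bay above 0.016 m or angle between bit_rack's own z axis and vertical above 0.2 rad).
It fails at once if another thing on the bench is moved by more than 20 mm (distance of any of screw_jar, offcut, tape_measure, screwdriver, spanner, hammer, drill_stop from where it was at the start of the episode above 0.02 m).
It also fails if it takes over 38 s, if anything falls off the work surface, if the arm or the gripper's body presses on something with over 40 N, if the wrist force passes 120 N, or if a joint passes its speed limit or range.

## Working session

There is one attempt and no reset: what is moved stays moved. The work goes in short steps, Python scripts to look and compute and a tool call to move; the robot and the scene stay as the last step left them, time stands still between calls to the robot, and variables do not carry over. Pictures are saved under pics/ and viewed, about 8 in all and at most 12, crops included, and the job is handed in when it is done.

Besides the shell and the picture viewer there is one more tool, called after "Call:" as name([rows], argument=value, ...), one row to a line, values as JSON. carry_out: Moves the arm, as the interface text tells. Its arguments: {"type":"object","properties":{"rows":{"type":"array"}},"required":["rows"]}

```bash
mkdir -p pics
cat > h.py <<'E'
import numpy as np,cv2
from plant import r,viewer,workorder
def shot(n,f):
    c=viewer.read_camera(n); cv2.imwrite(f'pics/{f}.png',c['image']); np.savez(f'pics/{f}.npz',K=c['camera_matrix'],r=c['rvec'],t=c['tvec']); return c
def cal(f):
    d=np.load(f'pics/{f}.npz'); return d['K'],d['r'].reshape(3),d['t'].reshape(3)
def proj(f,P):
    K,rv,t=cal(f); return cv2.projectPoints(np.array(P,float).reshape(-1,1,3),rv,t,K,None)[0].reshape(-1,2)
def ray(f,uv,z):
    K,rv,t=cal(f); R=cv2.Rodrigues(rv)[0]; o=-R.T@t; d=R.T@np.linalg.inv(K)@np.array([*uv,1.]); return o+d*(z-o[2])/d[2]
E
python3 - <<'E'
from h import *
for n in('top','side'):
    shot(n,n+'0'); K,rv,t=cal(n+'0'); print(n,(-cv2.Rodrigues(rv)[0].T@t).round(3),K[0,0])
s=r.read_state(); print(s)
E
```

```text
top [0.188 0.121 1.391] 482.6715378914772
side [ 0.07  -0.761  0.823] 524.9486326795342
{'time': 0.1, 'joint_pos': array([ 6.05284163e+01,  1.72120741e+01,  8.71761001e+01,  1.97158269e-03,
        7.56715642e+01, -3.81655159e+00]), 'qvel': array([-0.00151705, -0.10484669, -0.13057922, -0.04210098,  0.15103582,
        0.00863388]), 'joint_torque': array([ 2.91992874e-03, -5.44379997e+01, -3.62366295e+01, -4.65761744e-06,
        3.00143227e-03,  8.21155709e-06]), 'position': array([0.23803293, 0.49561563, 0.25278635]), 'tcp_rot': array([[-5.41992149e-04, -9.01413373e-01,  4.32959163e-01],
       [-8.91311657e-04,  4.32959490e-01,  9.01412938e-01],
       [-9.99999456e-01,  1.02657186e-04, -1.03810089e-03]]), 'ft_force': array([ 0.22918968, -1.26123256,  0.1393481 ]), 'moment': array([-0.02180205,  0.00690662, -0.03507785]), 'gripper_width': 1.0032204890239982}
```

View pics/top0.png

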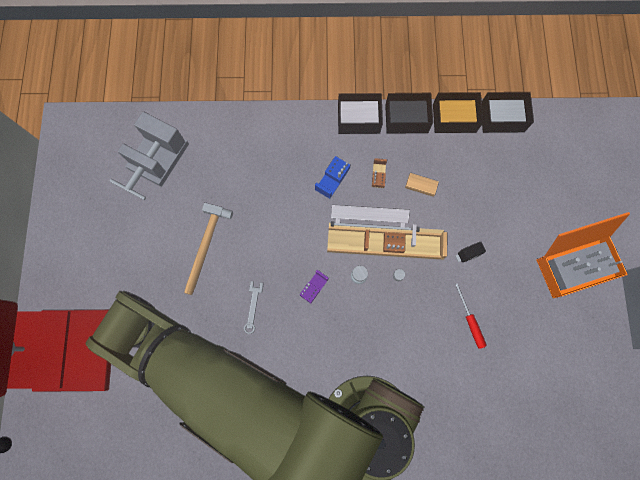

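View pics/side0.png

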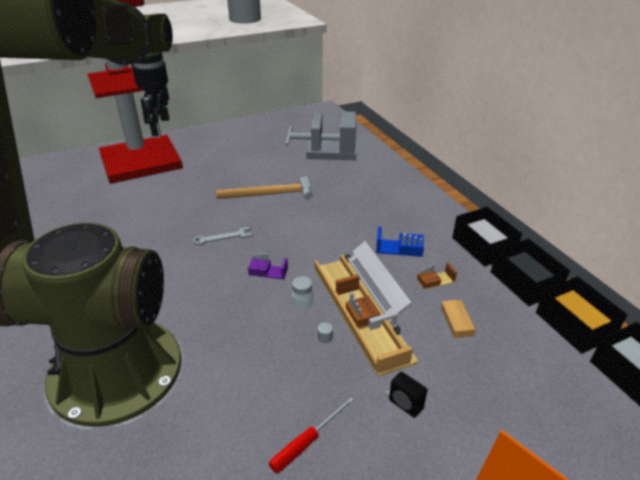

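The top view shows the bay at about (328–447, 205–258), with the brown rack inside it and its lip near (367,240). The gate arm is near (414,236) and the treadle plate is along the top edge, (330–410, 205–225). Next I'll enlarge both views.

Run:
```python
from h import *
a=cv2.imread('pics/top0.png')[195:270,320:460]; b=cv2.imread('pics/side0.png')[235:380,300:430]
cv2.imwrite('pics/c1.png',cv2.resize(a,None,fx=5.5,fy=5.5,interpolation=cv2.INTER_CUBIC))
cv2.imwrite('pics/c2.png',cv2.resize(b,None,fx=4,fy=4,interpolation=cv2.INTER_CUBIC))
for uv in[(328,250),(447,258),(367,240)]: print(ray('top0',uv,0.02))
```

```text
[0.47629615 0.09968255 0.02      ]
[ 0.44987069 -0.24349536  0.02      ]
[ 0.50512072 -0.01428022  0.02      ]
```

View pics/c1.png

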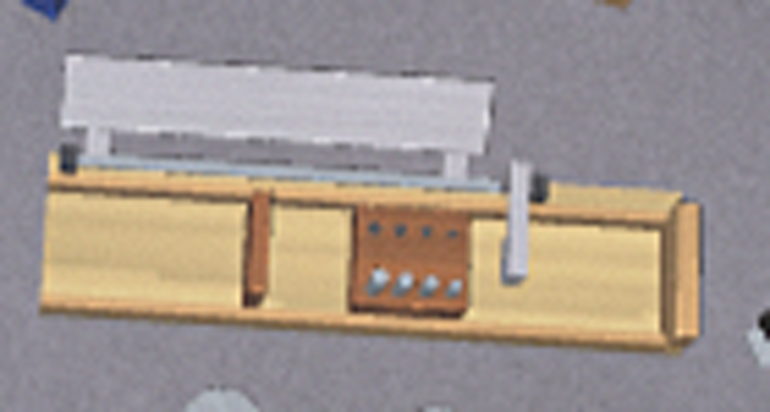

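View pics/c2.png

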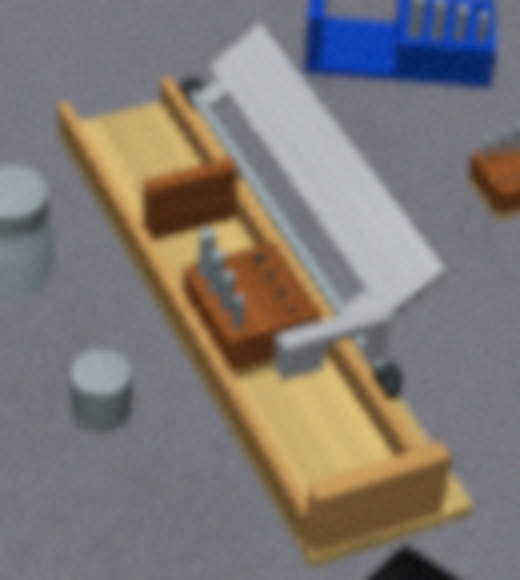

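The crops give the plate corners, the stop face and the rack block's edges. I'll fit the bay pose and rack position from these.

```bash
cat > fit.py <<'E'
from h import *
from scipy.optimize import least_squares
def c1(x,y): return ((x+.5)/5.5-.5+320,(y+.5)/5.5-.5+195)
def c2(x,y): return ((x+.5)/4-.5+300,(y+.5)/4-.5+235)
B=[('top0',c1(66,55),(-210,92.2,55.2)),('top0',c1(494,83),(15,92.2,55.2)),('top0',c1(63,125),(-210,59.2,32.6)),('top0',c1(489,153),(15,59.2,32.6)),
('top0',c1(676,271),(113,0,50)),('side0',c2(262,25),(-210,92.2,55.2)),('side0',c2(443,268),(15,92.2,55.2)),('side0',c2(213,65),(-210,59.2,32.6)),
('side0',c2(62,103),(-215,-33,26)),('side0',c2(165,80),(-215,33,26))]
Rk=[('top0',c1(468,212),(58,27,30)),('top0',c1(465,315),(58,-27,30)),('top0',c1(357,205),(-2,27,30)),('top0',c1(352,310),(-2,-27,30)),
('side0',c2(145,185),(-58,-27,45)),('side0',c2(233,165),(-58,27,45))]
def w(p,P):
    P=np.array(P)/1e3; c,s=np.cos(p[2]),np.sin(p[2]); return [p[0]+c*P[0]-s*P[1],p[1]+s*P[0]+c*P[1],P[2]]
def res(p):
    e=[proj(f,w(p,P))[0]-uv for f,uv,P in B]+[proj(f,w(p,(P[0]+p[3]*1e3,P[1]+p[4]*1e3,P[2]+8)))[0]-uv for f,uv,P in Rk]
    return np.array(e).ravel()
s=least_squares(res,[.48,-.1,-1.6,-.08,0],loss='soft_l1'); print(s.x,np.degrees(s.x[2]));print(s.fun.reshape(-1,2).round(1).tolist())
np.save('bay.npy',s.x)
E
python3 fit.py
```

```text
[ 4.94295913e-01 -1.14908360e-01 -1.65174251e+00 -5.04843514e-02
 -7.46091458e-04] -94.63787480685266
[[0.5, -0.1], [0.6, 0.2], [0.1, 0.3], [-0.2, 0.6], [0.7, -0.0], [-0.1, -0.9], [0.3, -0.0], [-0.9, -0.5], [0.3, -0.4], [0.2, -0.9], [1.0, 0.2], [0.9, -0.3], [0.3, -0.0], [0.5, -0.8], [-1.0, -1.8], [-0.5, -2.6]]
```

The fit is good: bay at (0.494, −0.115), yaw −94.6°, rack at bay x ≈ −50 mm. I'll move above the start, with the jaws along bay y, and partly close them.

Call:
carry_out([
  {"gripper": 40, "slide": [1, -5, -3], "twist": 7},
  {"gripper": 40, "slide": [2, -10, -6], "twist": 14},
  {"gripper": 40, "slide": [3, -15, -9], "twist": 21},
  {"gripper": 40, "slide": [4, -20, -12], "twist": 28},
  {"gripper": 40, "slide": [5, -25, -15], "twist": 35},
  {"gripper": 40, "slide": [6, -30, -18], "twist": 42},
  {"gripper": 40, "slide": [7, -35, -21], "twist": 50},
  {"gripper": 40, "slide": [8, -40, -24], "twist": 58},
  {"gripper": 40, "slide": [9.2, -44, -27], "twist": 65},
  {"gripper": 40, "slide": [10.3, -48.3, -29.4], "twist": 69},
])

```text
time: 1.35
position: [0.5466, 0.0198, 0.1497]
tcp_rot: [[-0.001, 0.085, 0.996], [-0.0, 0.996, -0.085], [-1.0, -0.0, -0.001]]
ft_force: [0.6, 0.6, 0.4]
gripper_width: 0.841
```

```bash
cat >> h.py <<'E'
def st(f=None):
    s=r.read_state(); p=np.load('bay.npy'); c,sn=np.cos(p[2]),np.sin(p[2]); d=s['position'][:2]-p[:2]; R=s['tcp_rot']
    print('t',s['time'],'bay mm',np.round(1e3*np.array([c*d[0]+sn*d[1],-sn*d[0]+c*d[1],s['position'][2]]),1),'jaw deg',np.degrees(np.arctan2(R[1,2],R[0,2]))-np.degrees(p[2])-90,'x',R[:,0].round(3),'F',s['ft_force'].round(2),'w',s['gripper_width'])
E
python3 - <<'E'
from h import *
st(); shot('side','s1')
a=cv2.imread('pics/s1.png')[130:390,240:500]
cv2.imwrite('pics/c3.png',cv2.resize(a,None,fx=2.3,fy=2.3,interpolation=cv2.INTER_CUBIC))
E
```

```text
t 1.35 bay mm [-138.5   41.3  149.7] jaw deg -0.2237710124035459 x [-0.001 -0.    -1.   ] F [0.64 0.59 0.44] w 0.8410243083679713
```

View pics/c3.png

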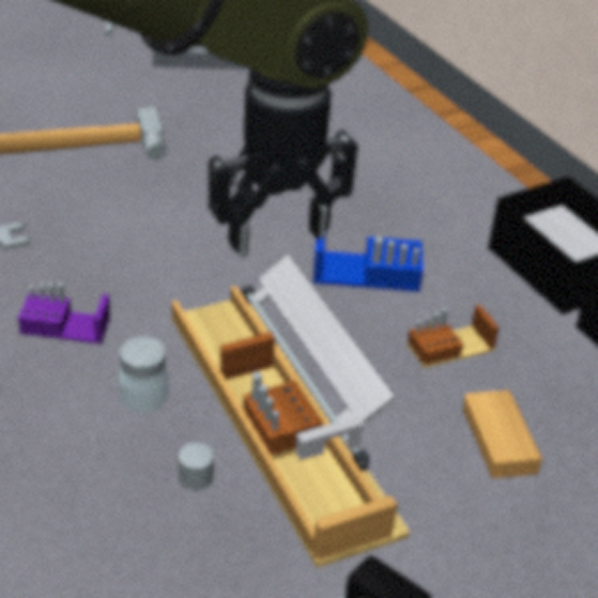

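The fingers are above the bay's rear: tip A is at crop (243,253) and tip B at (320,236). I'll estimate the tip height from these.

Run:
```python
from h import *
p=np.load('bay.npy');c,s=np.cos(p[2]),np.sin(p[2])
for uv in[(240+243/2.3,130+253/2.3),(240+320/2.3,130+236/2.3)]:
  for z in(.120,.128,.136):
    d=ray('s1',uv,z)[:2]-p[:2]; print(z,(1e3*np.array([c*d[0]+s*d[1],-s*d[0]+c*d[1]])).round(1))
```

```text
0.12 [-150.    13.4]
0.128 [-140.5    9. ]
0.136 [-131.1    4.6]
0.12 [-148.2   94.2]
0.128 [-138.7   88.9]
0.136 [-129.3   83.6]
```

Call:
carry_out([
  {"gripper": 40, "slide": [4, 0, 0], "twist": 0},
  {"gripper": 40, "slide": [7.5, 0, 0], "twist": 0},
  {"gripper": 40, "slide": [8.2, 0, 0], "twist": 0},
  {"gripper": 40, "slide": [8.8, 0, 0], "twist": 0},
  {"gripper": 40, "slide": [9.4, 0, 0], "twist": 0},
  {"gripper": 40, "slide": [9.9, 0, 0], "twist": 0},
  {"gripper": 40, "slide": [9.9, 0, 0], "twist": 0},
])

```text
time: 2.28
position: [0.5464, 0.0216, 0.0515]
tcp_rot: [[0.0, 0.081, 0.997], [-0.0, 0.997, -0.081], [-1.0, 0.0, 0.0]]
ft_force: [0.0, 0.0, 2.5]
gripper_width: 0.843
```

Run:
```python
from h import *
st(); shot('side','s2'); shot('top','t2')
a=cv2.imread('pics/s2.png')[200:380,300:440]
b=cv2.imread('pics/t2.png')[190:270,320:460]
a=cv2.resize(a,None,fx=3.3,fy=3.3,interpolation=cv2.INTER_CUBIC);cv2.imwrite('pics/c4.png',a)
```

```text
t 2.275 bay mm [-140.3   40.9   51.5] jaw deg -0.015597206628967797 x [ 0. -0. -1.] F [0.03 0.03 2.52] w 0.8426958350840776
```

View pics/c4.png

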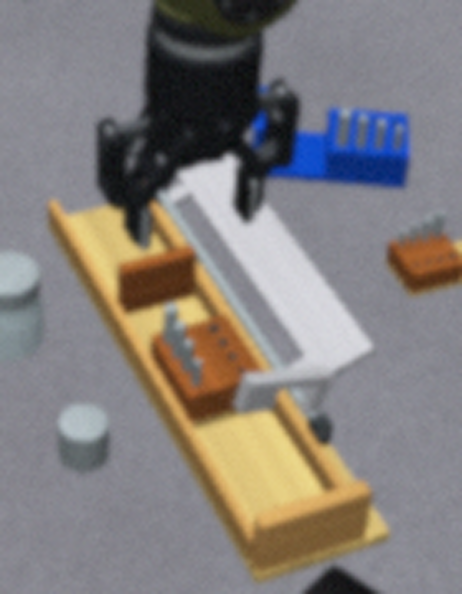

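The right finger presses the plate, whose near outer corner is at crop (372,345). Finger A is in the channel behind the lip. I'll read the hinge angle from that corner.

```bash
cat >> h.py <<'E'
def corner(f,th,x=15,rr=58):
    p=np.load('bay.npy');c,s=np.cos(p[2]),np.sin(p[2]); a=.6-th
    X,Y,Z=x/1e3,(46+rr*np.cos(a)-3*np.sin(a))/1e3,(20+rr*np.sin(a)+3*np.cos(a))/1e3
    return proj(f,[p[0]+c*X-s*Y,p[1]+s*X+c*Y,Z])[0]
E
python3 - <<'E'
from h import *
print(300+372.5/3.3-.5, 200+345.5/3.3-.5)
for t in np.arange(0,.75,.1): print(t.round(1),corner('s2',t).round(1))
E
```

```text
412.3787878787879 304.1969696969697
0.0 [410.7 301.6]
0.1 [411.8 302.8]
0.2 [412.7 304.2]
0.3 [413.4 305.8]
0.4 [413.8 307.5]
0.5 [414.  309.2]
0.6 [413.9 311.1]
0.7 [413.6 313. ]
```

Call:
carry_out([
  {"gripper": 40, "slide": [0.6, 0, 0], "twist": 0},
  {"gripper": 40, "slide": [1.1, 0, 0], "twist": 0},
  {"gripper": 40, "slide": [1.5, 0, 0], "twist": 0},
  {"gripper": 40, "slide": [1.5, 0, 0], "twist": 0},
])

```text
time: 2.88
position: [0.5463, 0.0216, 0.0361]
tcp_rot: [[0.0, 0.081, 0.997], [-0.0, 0.997, -0.081], [-1.0, -0.0, 0.0]]
ft_force: [1.5, -0.9, 4.3]
gripper_width: 0.845
```

Run:
```python
from h import *
st(); shot('side','s3')
a=cv2.imread('pics/s3.png')[200:380,300:440]
a=cv2.resize(a,None,fx=3.3,fy=3.3,interpolation=cv2.INTER_CUBIC);cv2.imwrite('pics/c5.png',a)
```

```text
t 2.875 bay mm [-140.2   40.8   36.1] jaw deg -0.025505060723290285 x [ 0. -0. -1.] F [ 1.46 -0.93  4.25] w 0.8451184619758866
```

View pics/c5.png

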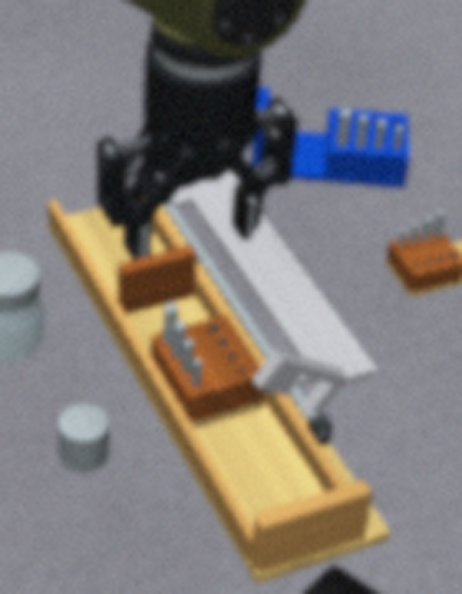

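The corner is now at (378,368), so the hinge is at about 0.6 with 4.3 N, and the leaf is up and clear. I'll push along the bay now (tool −y).

Call:
carry_out([
  {"gripper": 40, "slide": [0, -0.8, 0], "twist": 0},
  {"gripper": 40, "slide": [0, -1.6, 0], "twist": 0},
  {"gripper": 40, "slide": [0, -2.2, 0], "twist": 0},
  {"gripper": 40, "slide": [0, -2.9, 0], "twist": 0},
  {"gripper": 40, "slide": [0, -3.6, 0], "twist": 0},
  {"gripper": 40, "slide": [0, -4.3, 0], "twist": 0},
  {"gripper": 40, "slide": [0, -5.0, 0], "twist": 0},
  {"gripper": 40, "slide": [0, -5.7, 0], "twist": 0},
  {"gripper": 40, "slide": [0, -6.3, 0], "twist": 0},
  {"gripper": 40, "slide": [0, -6.3, 0], "twist": 0},
])

```text
time: 4.18
position: [0.541, -0.042, 0.0363]
tcp_rot: [[-0.0, 0.082, 0.997], [-0.001, 0.997, -0.082], [-1.0, -0.001, -0.0]]
ft_force: [-0.5, -1.9, 4.2]
gripper_width: 0.847
```

Run:
```python
from h import *
st(); shot('side','s4')
a=cv2.imread('pics/s4.png')[200:380,300:440]
a=cv2.resize(a,None,fx=3.3,fy=3.3,interpolation=cv2.INTER_CUBIC);cv2.imwrite('pics/c6.png',a)
```

```text
t 4.175 bay mm [-76.5  40.7  36.3] jaw deg -0.048344694865051 x [-0.    -0.001 -1.   ] F [-0.5  -1.92  4.21] w 0.8470687734876895
```

View pics/c6.png

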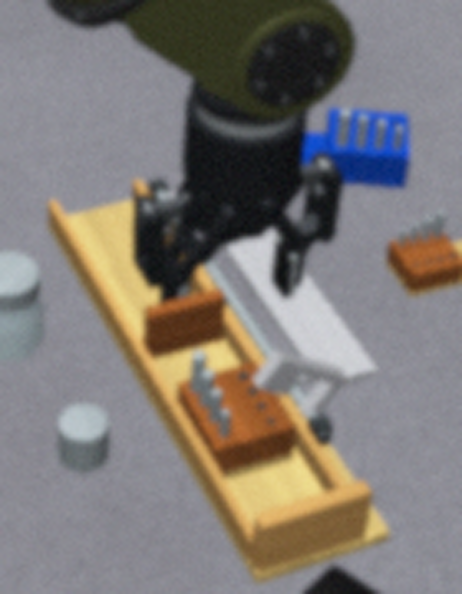

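The rack is passing under the open leaf and the plate is unchanged. I estimate the rack at −7 mm, so about 62 mm remains. I'll push most of that and then creep to contact.

Call:
carry_out([
  {"gripper": 40, "slide": [0, -0.7, 0], "twist": 0},
  {"gripper": 40, "slide": [0, -1.4, 0], "twist": 0},
  {"gripper": 40, "slide": [0, -2.1, 0], "twist": 0},
  {"gripper": 40, "slide": [0, -2.8, 0], "twist": 0},
  {"gripper": 40, "slide": [0, -3.5, 0], "twist": 0},
  {"gripper": 40, "slide": [0, -4.2, 0], "twist": 0},
  {"gripper": 40, "slide": [0, -4.8, 0], "twist": 0},
  {"gripper": 40, "slide": [0, -5.3, 0], "twist": 0},
  {"gripper": 40, "slide": [0, -5.7, 0], "twist": 0},
  {"gripper": 40, "slide": [0, -5.7, 0], "twist": 0},
])

```text
time: 5.48
position: [0.5364, -0.0985, 0.0363]
tcp_rot: [[-0.0, 0.081, 0.997], [-0.001, 0.997, -0.081], [-1.0, -0.001, 0.0]]
ft_force: [-1.4, -2.6, 4.5]
gripper_width: 0.839
```

Call:
carry_out([
  {"gripper": 40, "slide": [0, -0.1, 0], "twist": 0},
  {"gripper": 40, "slide": [0, -0.2, 0], "twist": 0},
  {"gripper": 40, "slide": [0, -0.2, 0], "twist": 0},
])

```text
time: 5.85
position: [0.5364, -0.0999, 0.0363]
tcp_rot: [[0.0, 0.081, 0.997], [0.0, 0.997, -0.081], [-1.0, 0.0, 0.0]]
ft_force: [0.2, 3.9, 3.4]
gripper_width: 0.842
```

Call:
carry_out([
  {"gripper": 40, "slide": [0, -0.1, 0], "twist": 0},
  {"gripper": 40, "slide": [0, -0.2, 0], "twist": 0},
  {"gripper": 40, "slide": [0, -0.2, 0], "twist": 0},
])

```text
time: 6.22
position: [0.5362, -0.1019, 0.0363]
tcp_rot: [[0.0, 0.081, 0.997], [0.0, 0.997, -0.081], [-1.0, 0.0, -0.0]]
ft_force: [-0.1, 5.2, 4.6]
gripper_width: 0.845
```

Call:
carry_out([
  {"gripper": 40, "slide": [0, -0.1, 0], "twist": 0},
  {"gripper": 40, "slide": [0, -0.2, 0], "twist": 0},
  {"gripper": 40, "slide": [0, -0.2, 0], "twist": 0},
])

```text
time: 6.6
position: [0.5359, -0.1022, 0.0363]
tcp_rot: [[-0.001, 0.082, 0.997], [0.003, 0.997, -0.082], [-1.0, 0.003, -0.001]]
ft_force: [0.7, 22.2, 7.4]
gripper_width: 0.843
```

Run:
```python
from h import *
st(); shot('side','s5'); shot('top','t5')
a=cv2.imread('pics/s5.png')[230:380,300:440]
b=cv2.imread('pics/t5.png')[200:270,340:460]
a=cv2.resize(a,(420,450),interpolation=cv2.INTER_CUBIC);b=cv2.resize(b,(360,210),interpolation=cv2.INTER_CUBIC)
o=np.zeros((450,790,3),np.uint8);o[:,:420]=a;o[:210,425:785]=b;cv2.imwrite('pics/c7.png',o)
```

```text
t 6.6 bay mm [-16.1  40.4  36.3] jaw deg -0.08105156437885341 x [-0.001  0.003 -1.   ] F [ 0.66 22.17  7.45] w 0.8433824068277553
```

View pics/c7.png

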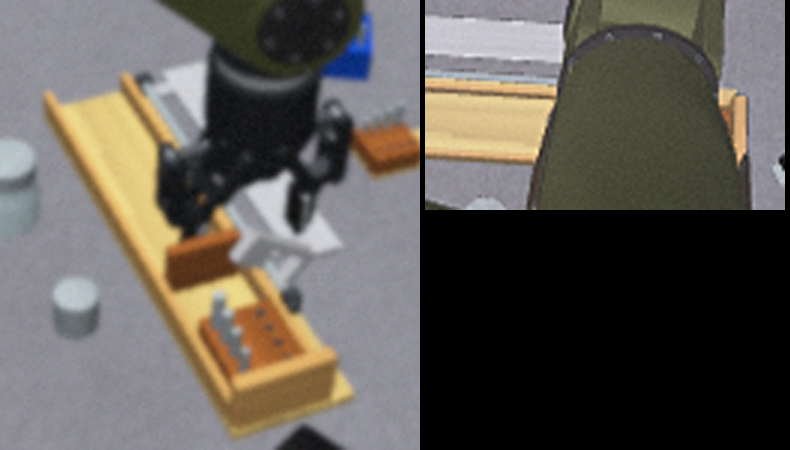

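The rack is against the end stop: 22 N of resistance, and the image agrees. I'll back off along the channel with the treadle still held, then let the treadle up slowly.

Call:
carry_out([
  {"gripper": 40, "slide": [0, 0.4, 0], "twist": 0},
  {"gripper": 40, "slide": [0, 1.2, 0], "twist": 0},
  {"gripper": 40, "slide": [0, 2.0, 0], "twist": 0},
  {"gripper": 40, "slide": [0, 3.0, 0], "twist": 0},
  {"gripper": 40, "slide": [-0.6, 3.0, 0], "twist": 0},
  {"gripper": 40, "slide": [-1.2, 3.0, 0], "twist": 0},
  {"gripper": 40, "slide": [-1.8, 3.0, 0], "twist": 0},
  {"gripper": 40, "slide": [-2.4, 3.0, 0], "twist": 0},
  {"gripper": 40, "slide": [-3.0, 3.0, 0], "twist": 0},
  {"gripper": 40, "slide": [-5.0, 3.0, 0], "twist": 0},
])

```text
time: 7.95
position: [0.538, -0.0741, 0.0861]
tcp_rot: [[-0.001, 0.081, 0.997], [0.0, 0.997, -0.081], [-1.0, 0.0, -0.001]]
ft_force: [-0.1, 0.8, 0.5]
gripper_width: 0.845
```

Call:
carry_out([
  {"gripper": 40, "slide": [-5, 0, 0], "twist": 0},
  {"gripper": 40, "slide": [-9, 3, 0], "twist": 0},
  {"gripper": 40, "slide": [-10, 8, 0], "twist": 0},
  {"gripper": 40, "slide": [-10, 14, 0], "twist": 0},
  {"gripper": 40, "slide": [-10, 20, 0], "twist": 0},
  {"gripper": 40, "slide": [-10, 24, 0], "twist": 0},
  {"gripper": 40, "slide": [-10, 24, 0], "twist": 0},
])

```text
time: 8.82
position: [0.5577, 0.1676, 0.1863]
tcp_rot: [[0.0, 0.078, 0.997], [0.0, 0.997, -0.078], [-1.0, 0.0, 0.0]]
ft_force: [0.4, -0.8, -0.3]
gripper_width: 0.845
```

Run:
```python
from h import *
st(); shot('side','s6'); shot('top','t6')
a=cv2.imread('pics/s6.png')[230:380,300:440]
b=cv2.imread('pics/t6.png')[200:270,340:460]
a=cv2.resize(a,(420,450),interpolation=cv2.INTER_CUBIC);b=cv2.resize(b,(360,210),interpolation=cv2.INTER_CUBIC)
o=np.zeros((450,790,3),np.uint8);o[:,:420]=a;o[:210,425:785]=b;cv2.imwrite('pics/c8.png',o)
```

```text
t 8.825 bay mm [-286.7   40.4  186.3] jaw deg 0.16739836294418353 x [ 0.  0. -1.] F [ 0.36 -0.78 -0.34] w 0.8445595756506497
```

View pics/c8.png

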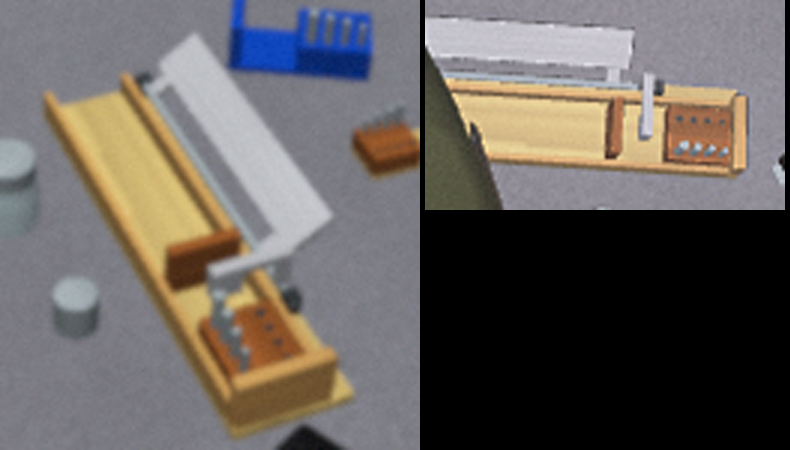

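The rack is home against the stop, the gate is shut in the gap behind the block, the treadle is up and the arm is clear. I'm handing the job in.

```bash
python3 -c "
from h import *
print(workorder.hand_in())"
```

```text
the job is handed in; nothing more can be done
None
```

The rack is home against the end stop with the gate shut behind it, and the job is handed in. The hand-in gave no verdict.

- **Pressing:** One fingertip pressed the treadle to about 0.6 rad, judged from the plate corner in the side image, with 4.3 N on the wrist.
- **Pushing:** The other fingertip pushed the rack about 105 mm along the channel. It stopped with a clear 22 N of resistance, and the side image showed it against the stop with the gate still open.
- **Releasing:** I backed the fingers off along the channel with the treadle still held. Then I let the treadle up slowly and withdrew the arm.

**Last checks:** The final pictures at 8.8 s show the rack flat and home, the gate leaf shut in the gap behind the block, and the treadle up. The arm was clear and the wrist force was back to noise level. No checks failed. The hinge angle and rack position come from the images and the arm's readings, not from direct sensors. Of the other things on the bench, only the ones in the final crops were looked at, by eye, and they appear unmoved.

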